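Put the espresso bar's tools back in their rubber holders

TASK

The coffee machine has been serviced: put the four tools lying about the bar back into the dark grey rubber holders that fit them - the large tamper standing upright in the large round seat, the small tamper upright in the small round seat, the square tin in the square seat and the spanner flat in the long cradle, each resting fully on the floor of its recess. Leave the white espresso cup and the steel milk jug standing where they are.

Things in the scene. Friction and masses are not known exactly. Their poses are not given: they have to be found in the camera images.
- tamper_large_center (a point): large coffee tamper, all steel, standing on its foot: round foot 58 mm in diameter and 22 mm high, thin neck 16 mm, then a straight upright cylindrical handle 28 mm in diameter from 34 to 78 mm above its underside (total height 78). About 350 g. This point is on its axis, half-way up, 39 mm above its underside; z up, yaw without meaning
- tamper_small_center (a point): small coffee tamper, all steel, standing on its foot: round foot 41 mm in diameter and 18 mm high, thin neck 16 mm, then a straight upright cylindrical handle 24 mm in diameter from 26 to 66 mm above its underside (total height 66). About 200 g. This point is on its axis, half-way up, 33 mm above its underside; z up, yaw without meaning
- tin_center (a point): closed square metal tin of cleaning tablets, 52 x 52 mm, 40 mm high, about 150 g, standing on its base. This point is at its centre, half-way up, 20 mm above its underside; x and y square to its sides, z up
- spanner_center (a point): flat double open-ended steel spanner lying flat on the bar, 110 mm long along its x axis, 10 mm thick, its shaft 14 mm wide between x = -31 and +31 mm, its two jaws 26 mm wide; symmetrical, about 120 g. This point is at its centre, half-way up, 5 mm above its underside; z up
- seat_large: holder for the large tamper: fixed round dark grey rubber disc 104 mm in diameter, 12 mm high, with a round recess 74 mm in diameter and 8 mm deep with a black floor. Origin: centre of its underside; the recess floor is 4 mm above it
- seat_small: holder for the small tamper: fixed round dark grey rubber disc 86 mm in diameter, 12 mm high, with a round recess 57 mm in diameter and 8 mm deep with a black floor. Origin: centre of its underside; the recess floor is 4 mm above it
- seat_square: holder for the tin: fixed square dark grey rubber block 87 x 87 mm, 12 mm high, with a square recess 67 x 67 mm, 8 mm deep with a black floor. Origin: centre of its underside; the recess floor is 4 mm above it; x and y square to its sides
- cradle: holder for the spanner: fixed long dark grey rubber cradle 136 x 56 mm (long along its x axis), 12 mm high, with a recess 126 mm long, 42 mm wide, 8 mm deep with a black floor; the side walls are cut away over the middle 66 mm of its length, leaving room for fingers down to the floor. Either way round fits. Origin: centre of its underside; the recess floor is 4 mm above it
- cup_center (a point): white espresso cup, 60 mm across, 55 mm high, loose, a bystander that must stay. This point is on its axis, 27.5 mm above its underside
- jug_center (a point): small steel milk jug, 62 mm across with a wire handle reaching 53 mm out along its y axis, 75 mm high, loose, a bystander that must stay. This point is on its axis, 37.5 mm above its underside
There are look-alikes about, which are no part of the job. What is shaped like the part that bears tin_center but orange is not meant.

How it is judged (in metres and radians):
At the end, for the whole second after the job is handed in: each of the four tools is in its own holder, centred within 13 mm, resting on the recess floor (height within 3 mm), upright or flat within 0.1 rad and at rest; the spanner lies along the cradle within 0.2 rad (horizontal distance between tamper_large_center and seat_large below 0.013 m and z of tamper_large_center in the frame of seat_large between 0.04 and 0.046 m and angle between each of tamper_large_center, tamper_small_center, tin_center, spanner_center's own z axis and vertical below 0.1 rad and linear speed of each of tamper_large, tamper_small, tin, spanner below 0.02 m/s and angular speed of each of tamper_large, tamper_small, tin, spanner below 0.2 rad/s and horizontal distance between tamper_small_center and seat_small below 0.013 m and z of tamper_small_center in the frame of seat_small between 0.034 and 0.04 m and horizontal distance between tin_center and seat_square below 0.013 m and z of tin_center in the frame of seat_square between 0.021 and 0.027 m and horizontal distance between spanner_center and cradle below 0.013 m and z of spanner_center in the frame of cradle between 0.006 and 0.012 m and angle between the x axis of spanner_center and the x axis of cradle, either way round below 0.2 rad); the robot touches nothing.
It fails at once if the espresso cup was moved more than 40 mm or tipped (distance of cup_center from where it was at the start of the episode above 0.04 m or angle between cup_center's own z axis and vertical above 0.5 rad).
It fails at once if the milk jug was moved more than 40 mm or tipped (distance of jug_center from where it was at the start of the episode above 0.04 m or angle between jug_center's own z axis and vertical above 0.5 rad).
It also fails if it takes over 120 s, if anything falls off the work surface, if the arm or the gripper's body presses on something with over 40 N, if the wrist force passes 120 N, or if a joint passes its speed limit or range.

ROBOT

A 6-joint arm with a two-finger parallel gripper is mounted at the origin on the work surface. World frame = base frame: x ahead of the robot, y to its left, z up, the work surface at z = 0. Lengths are in m, angles in degrees, forces in N, time in s.
With the tool pointing down it reaches from about 0.275 to 0.825 m from the base axis. Payload 4.9 kg.
Tool frame: the origin (TCP) lies midway between the tips of the shut fingers; the grasp point (between the pads) lies 19 mm behind it; x points along the fingers, z is the direction in which the jaws open and shut, and the axes are right-handed (so a half turn about x gives the same grasp; the last joint's range is limited). The gripper opens to 85 mm and grips with 20 to 120 N. Pads are 22 mm wide; open, the fingers measure 114 mm over their backs; the gripper's body (76 mm by 85 mm) begins 54 mm behind the grasp point. The pads swing forward as they close: fully open they stand 13 mm farther back than shut.
Start: joints at [-72.892, 18.69, -11.035, 60.275, 0, 82.311], TCP at [0.231, -0.499, 0.231] pointing down, gripper open.
Joint ranges: [-152.03, 152.03], [-55.5, 102.48], [-74.3, 77.21], [-110.64, 120.58], [-84.22, 78.4], [-180, 180]. Speed limits (degrees/s): [147.25, 147.25, 180, 180, 180, 180].

INTERFACE

Orientations are given as a 3x3 rotation matrix whose columns are the frame's x, y, z axes.
In Python, from station import ctrl gives the robot as it stands.
- The arm moves only by the tool step_arm, never from a script. Its argument "targets" is a list of rows, each an object with "claw": the opening, from -1 (shut) to 1 (fully open); "slide": the shift along the tool's x, y, z scaled (see below), a list of three; "yaw": the turn about the tool's x scaled (see below). A call has 1 to 8 rows; each row is the pose to reach, as a shift and turn from the pose commanded when the call began, along the tool's axes at that moment; what a row does not reach only later rows make up. The controller multiplies each number of a shift by 250 mm and each number of a turn by 120 degrees. A row lasts 1/8 s, in which the tool goes at most 62.5 mm and 10.7 degrees, less where a joint would pass 70% of its speed; a pose out of reach is approached as far as the arm can. A call with a number of a shift or a turn outside -1 to 1 is refused whole. A call with a gripper value outside its range is refused whole. The fingers move at their own pace and stop on an object; "grip_force" is the grip in N (left out, the last holds). Time passes only in rows, so rows that repeat a pose let the fingers close. It gives the time, the measured TCP pose, the force and the opening at its end, in the units of the state.
- ctrl.get_obs(): the state, without advancing time (a new reading comes with each control period).
- ctrl.snapshot(name): name is "side" or "top" or "wrist"; returns the picture (480x640x3 uint8, red, green, blue); there is no depth.
- ctrl.calibration(name): a dict with "mtx" (3x3 intrinsics, pixels), "R" (3x3) and "t" (3): a world point X has camera coordinates R X + t. Camera axes: x right, y down, z forward; pixel columns grow to the right and rows downward; lengths in m; the calibration is good to about 2 mm. The wrist camera is an equidistant fisheye: a pixel r from the principal point sees the ray r / f radians off the axis. A picture is of the moment at which its call begins: read the wrist's pose just before it. calibration takes no time and is no camera call; for the wrist camera it gives the pose at the moment of the call.
- ctrl.finish_job(): hands the job in, once; it reports no verdict.
Trained networks look in the newest picture that a camera, given by its name, has taken for a name from the list of things; names that differ only in an ending like _2 or _b are one class to them, and where a whole thing is asked for, a point or a joint stands for the part that bears it (a point fixed in the world has none). Each returns a list of dicts, best first, with "score" (0 to 1); they miss things now and then, are a little off and sometimes report something else, mostly with a low value. They report only what shows in the picture. A call takes as long as a camera call. They do not tell look-alikes from the thing itself.
- ctrl.silhouettes(label, camera): "mask" (480x640 bool, what is visible of it) and "bbox" ([left, top, right, bottom] in pixels, round what is visible of it).
The state is a dict: "t": time; "joints": joint angles; "dq": joint speeds; "tau": joint torques, N m; "eef_pos": TCP position; "orientation": TCP orientation; "contact_force": force on the tool from outside, world axes, zero at the start; "wrist_torque": the same for the moment, N m; "opening": finger opening in m.
Only numpy, scipy, OpenCV 4.12 (cv2) and the standard library are available. Lean on these libraries where they do the work, as an engineer would, in place of code of your own. Each camera call takes 0.05 s, during which the arm holds its last target. There are 200 camera calls.

## Working session

There is one attempt and no reset: what is moved stays moved. The work goes in short steps, Python scripts to look and compute and a tool call to move; the robot and the scene stay as the last step left them, time stands still between calls to the robot, and variables do not carry over. Pictures are saved under pics/ and viewed, about 12 in all and at most 16, crops included, and the job is handed in when it is done.

Besides the shell and the picture viewer there is one more tool, called after "Request:" in YAML: its name, and indented under it one key for each argument. step_arm: Moves the arm, as the interface text tells. Shifts and turns lie within -1 to 1; 1 stands for 250 mm of shift or 120 degrees of turn. Its arguments: {"type":"object","properties":{"targets":{"type":"array","items":{"type":"object","properties":{"claw":{"type":"number"},"slide":{"type":"array","items":{"type":"number","minimum":-1,"maximum":1}},"yaw":{"type":"number","minimum":-1,"maximum":1}}}},"grip_force":{"type":"number"}},"required":["targets"]}

```bash
mkdir -p pics; ls
python3 - <<'E'
from station import ctrl
import cv2,numpy as np
o=ctrl.get_obs();print(o['t'],o['eef_pos'],o['orientation'],o['opening'])
for n in('top','side'):
    im=ctrl.snapshot(n);cv2.imwrite(f'pics/{n}0.png',im[:,:,::-1]);c=ctrl.calibration(n);print(n,c)
E
```

```text
pics
0.0 [ 0.23054301 -0.49871659  0.23049634] [[-4.70629742e-04  9.07792072e-01  4.19420235e-01]
 [ 1.65679951e-03  4.19420413e-01 -9.07790599e-01]
 [-9.99998517e-01  2.67661984e-04 -1.70142118e-03]] 0.08547715245551185
top {'mtx': array([[447.41658566,   0.        , 315.94796834],
       [  0.        , 447.41658566, 240.90934863],
       [  0.        ,   0.        ,   1.        ]]), 'R': array([[-0.02596436, -0.99956109, -0.01426429],
       [-0.99705431,  0.02692412, -0.07181772],
       [ 0.07217026,  0.01235757, -0.99731577]]), 't': array([0.01947915, 0.55847419, 0.99069406])}
side {'mtx': array([[578.99113528,   0.        , 323.2269398 ],
       [  0.        , 578.99113528, 243.40706285],
       [  0.        ,   0.        ,   1.        ]]), 'R': array([[-0.93072439, -0.36507663,  0.02170628],
       [-0.20300963,  0.46636027, -0.86098501],
       [ 0.30420256, -0.80574633, -0.50816695]]), 't': array([0.51351076, 0.16581151, 0.94859589])}
```

View pics/top0.png

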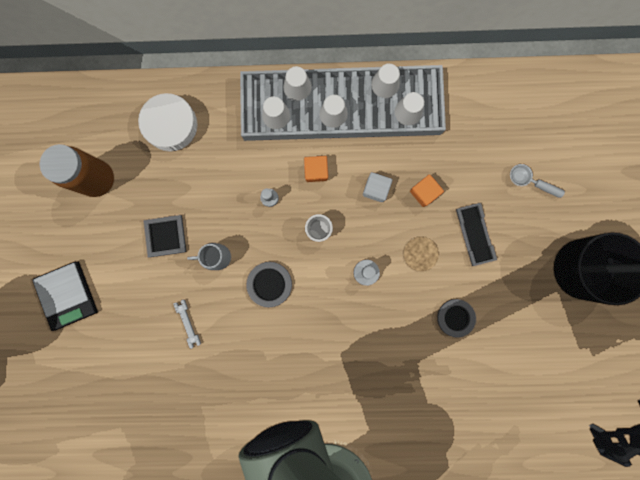

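View pics/side0.png

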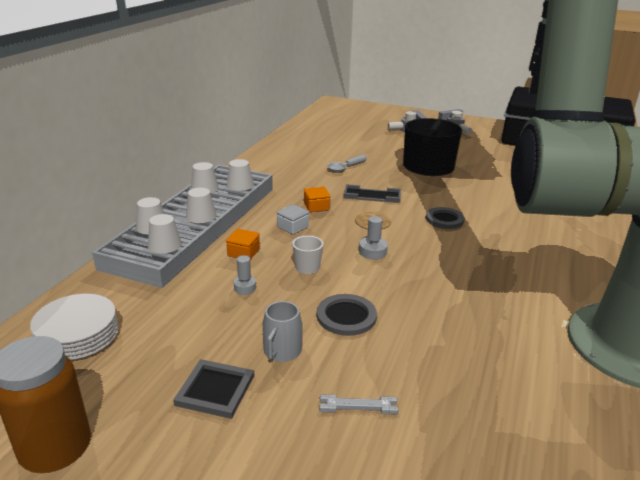

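```bash
cat > h.py <<'E'
from station import ctrl
import cv2,numpy as np
def ray(cam,uv,z):
    c=ctrl.calibration(cam);K,R,t=map(np.array,(c['mtx'],c['R'],c['t']))
    x=(uv[0]-K[0,2])/K[0,0];y=(uv[1]-K[1,2])/K[1,1]
    if cam=='wrist':
        r=np.hypot(x,y);s=np.sin(r)/max(r,1e-9);d=np.array([x*s,y*s,np.cos(r)])
    else: d=np.array([x,y,1.])
    o=-R.T@t;d=R.T@d
    return o+d*(z-o[2])/d[2]
def proj(cam,X):
    c=ctrl.calibration(cam);K,R,t=map(np.array,(c['mtx'],c['R'],c['t']))
    p=R@np.array(X)+t
    if cam=='wrist':
        r=np.hypot(p[0],p[1]);th=np.arctan2(r,p[2]);q=p[:2]/max(r,1e-9)*th
    else:q=p[:2]/p[2]
    return q*K[0,0]+K[:2,2]
H={'tamper_large_center':.05,'tamper_small_center':.045,'tin_center':.04,'spanner_center':.01,'seat_large':.012,'seat_small':.012,'seat_square':.012,'cradle':.012,'cup_center':.05,'jug_center':.07}
def find(cam,names=H,smin=.3):
    for n in names:
        for d in ctrl.silhouettes(n,cam):
            if d['score']<smin: continue
            m=d['mask'].astype(np.uint8);c=max(cv2.findContours(m,0,2)[0],key=cv2.contourArea)
            rc=cv2.minAreaRect(c);bx=cv2.boxPoints(rc)
            P=np.array([ray(cam,p,H[n]) for p in bx]);e=P[1]-P[0];f=P[2]-P[1]
            if np.linalg.norm(f)>np.linalg.norm(e):e,f=f,e
            print(n,round(float(d['score']),2),'bbox',np.round(d['bbox']),'ctr',P.mean(0).round(4)[:2],'size',np.linalg.norm(e).round(3),np.linalg.norm(f).round(3),'ang',np.degrees(np.arctan2(e[1],e[0])).round(1),'px',int(m.sum()))
E
python3 -c "
from h import *
find('top')"
```

```text
tamper_large_center 0.57 bbox [352. 257. 377. 285.] ctr [ 0.4859 -0.1018] size 0.054 0.052 ang -91.5 px 529
tamper_small_center 0.83 bbox [263. 187. 276. 206.] ctr [0.6584 0.1075] size 0.039 0.036 ang -118.3 px 241
tamper_small_center 0.3 bbox [175. 296. 202. 345.] ctr [0.3861 0.292 ] size 0.107 0.029 ang -159.5 px 448
tin_center 0.75 bbox [359. 169. 395. 203.] ctr [ 0.6749 -0.1332] size 0.061 0.053 ang -20.1 px 618
tin_center 0.75 bbox [409. 173. 443. 206.] ctr [ 0.663  -0.2427] size 0.062 0.053 ang -52.9 px 632
spanner_center 0.92 bbox [176. 299. 199. 348.] ctr [0.3815 0.3027] size 0.109 0.027 ang -159.8 px 425
spanner_center 0.74 bbox [352. 258. 378. 285.] ctr [ 0.4859 -0.1057] size 0.057 0.054 ang -91.5 px 508
seat_large 0.73 bbox [246. 262. 292. 308.] ctr [0.4658 0.1148] size 0.103 0.102 ang -136.3 px 1671
seat_small 0.66 bbox [436. 297. 479. 340.] ctr [ 0.3779 -0.3055] size 0.087 0.084 ang -91.4 px 1223
seat_square 0.6 bbox [140. 214. 190. 257.] ctr [0.5815 0.3525] size 0.091 0.089 ang -85.0 px 1486
cradle 0.96 bbox [456. 204. 498. 265.] ctr [ 0.5666 -0.3568] size 0.137 0.06 ang -167.2 px 1515
cradle 0.65 bbox [262. 186. 279. 208.] ctr [0.6635 0.1112] size 0.042 0.039 ang 178.9 px 268
cup_center 0.71 bbox [246. 263. 291. 305.] ctr [0.4665 0.1102] size 0.099 0.093 ang -91.5 px 1615
cup_center 0.66 bbox [305. 215. 332. 245.] ctr [ 0.5872 -0.001 ] size 0.059 0.057 ang -155.2 px 589
cup_center 0.36 bbox [176. 296. 200. 346.] ctr [0.3862 0.2901] size 0.104 0.028 ang -160.4 px 454
jug_center 0.93 bbox [187. 239. 228. 272.] ctr [0.5307 0.2296] size 0.08 0.066 ang -124.9 px 799
```

The top picture shows the large tamper at (367,272), small tamper (269,198), grey tin (378,187; orange look-alikes at 316,168 and 427,190), spanner (187,324), large seat (269,285), small seat (457,318), square seat (165,236), cradle (477,235), cup (319,228) and jug (213,257). The side picture shows the same things, all standing clear of one another.

```bash
cat >> h.py <<'E'
def go(x,y,z,ang=None):
    """slide/yaw numbers to reach TCP xyz with jaw axis at world angle ang (mod 180)"""
    o=ctrl.get_obs();R=np.array(o['orientation']);p=np.array(o['eef_pos'])
    s=R.T@(np.array([x,y,z])-p)/.25
    a=np.degrees(np.arctan2(R[1,2],R[0,2]));yw=0
    if ang is not None:
        d=-((ang-a+90)%180-90); 
        yw=d/120
    print('t',round(o['t'],2),'pos',p.round(4),'ang',a.round(1),'q1,q6',np.round(o['joints'],0)[[0,5]],'op',round(o['opening'],4),'F',np.round(o['contact_force'],1),'SLIDE',s.round(3),'YAW',round(yw,3),'alt yaw',round(yw-np.sign(yw)*1.5,3))
E
python3 -c "
from h import *
go(.44,-.104,.22,-90)"
```

```text
t 0.6 pos [ 0.2307 -0.4993  0.2313] ang -65.2 q1,q6 [-73.  82.] op 0.0854 F [-0.2  0.2 -0.6] SLIDE [ 0.045  1.423 -1.084] YAW 0.207 alt yaw -1.293
```

Request:
step_arm:
  targets:
    - {"claw": 1, "slide": [0, 0.8, -0.5], "yaw": 0.0}
    - {"claw": 1, "slide": [0, 0.8, -0.5], "yaw": 0.0}
    - {"claw": 1, "slide": [0, 0.8, -0.5], "yaw": 0.0}
    - {"claw": 1, "slide": [0, 0.8, -0.5], "yaw": 0.0}

```text
t: 1.1
eef_pos: [0.3607, -0.2999, 0.2315]
orientation: [[0.0, 0.907, 0.42], [-0.0, 0.42, -0.907], [-1.0, 0.0, 0.0]]
contact_force: [-0.2, -0.1, -0.9]
opening: 0.0854
```

```bash
python3 -c "
from h import *
go(.45,-.104,.22,-90)"
```

```text
t 1.1 pos [ 0.3607 -0.2999  0.2315] ang -65.2 q1,q6 [-49. 106.] op 0.0854 F [-0.2 -0.1 -0.9] SLIDE [ 0.046  0.653 -0.561] YAW 0.207 alt yaw -1.293
```

Request:
step_arm:
  targets:
    - {"claw": 1, "slide": [0.04, 0.65, -0.56], "yaw": -0.375}
    - {"claw": 1, "slide": [0.04, 0.65, -0.56], "yaw": -0.375}
    - {"claw": 1, "slide": [0.04, 0.65, -0.56], "yaw": -0.375}
    - {"claw": 1, "slide": [0.04, 0.65, -0.56], "yaw": -0.375}
    - {"claw": 1, "slide": [0.04, 0.65, -0.56], "yaw": -0.375}
    - {"claw": 1, "slide": [0.04, 0.65, -0.56], "yaw": -0.375}

```text
t: 1.85
eef_pos: [0.4485, -0.1072, 0.2213]
orientation: [[-0.0, 0.347, 0.938], [-0.0, 0.938, -0.347], [-1.0, -0.0, 0.0]]
contact_force: [-0.2, -0.1, 0.4]
opening: 0.0852
```

```bash
python3 -c "
from h import *
im=ctrl.snapshot('wrist');cv2.imwrite('pics/w1.png',im[:,:,::-1])
c=ctrl.calibration('wrist');print(c['mtx'],-c['R'].T@c['t'],c['R'])
find('wrist',['tamper_large_center','cup_center','tin_center'])
go(.486,-.104,.22,-20)"
```

```text
[[371.64829954   0.         319.86967164]
 [  0.         371.64829954 238.09043822]
 [  0.           0.           1.        ]] [ 0.47162552 -0.04483397  0.3635629 ] [[ 9.37819734e-01 -3.47122595e-01  2.22473613e-04]
 [-3.34764881e-01 -9.04263088e-01  2.65029701e-01]
 [-9.17966230e-02 -2.48624560e-01 -9.64240223e-01]]
tamper_large_center 0.62 bbox [325. 166. 387. 228.] ctr [ 0.4831 -0.1   ] size 0.053 0.052 ang -45.9 px 3025
cup_center 0.56 bbox [387.  14. 460.  88.] ctr [ 5.847e-01 -3.000e-04] size 0.065 0.063 ang -13.7 px 3847
tin_center 0.96 bbox [509. 137. 566. 191.] ctr [ 0.6664 -0.1319] size 0.07 0.052 ang -17.8 px 2896
tin_center 0.91 bbox [498.   0. 567.  56.] ctr [7.112e-01 4.000e-04] size 0.075 0.058 ang 10.5 px 2760
tin_center 0.62 bbox [514. 229. 577. 293.] ctr [ 0.657  -0.2362] size 0.077 0.05 ang -47.9 px 2411
t 2.05 pos [ 0.4484 -0.1077  0.2213] ang -20.4 q1,q6 [-23.  88.] op 0.0857 F [-0.6  0.4  0.5] SLIDE [0.005 0.066 0.136] YAW -0.003 alt yaw 1.497
```

View pics/w1.png

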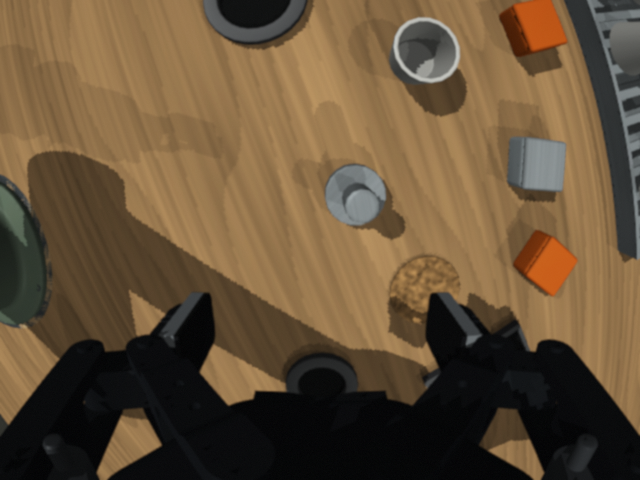

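The wrist picture shows the large tamper with its handle top at about (364,204) and foot at (355,194). The cup is at (425,50) and the tin at (540,165).

```bash
python3 -c "
from h import *
print(ray('wrist',(363,205),.078),ray('wrist',(355,194),.022))
im=ctrl.snapshot('top');find('top',['seat_large','seat_small','cradle','seat_square'])
p=ray('wrist',(363,205),.078)
go(p[0],p[1],.10,-20);go(p[0],p[1],.037,-20)"
```

```text
[ 0.48541623 -0.10513524  0.078     ] [ 0.48447342 -0.10450543  0.022     ]
seat_large 0.81 bbox [246. 263. 289. 306.] ctr [0.4658 0.1159] size 0.101 0.1 ang 178.8 px 1636
cradle 0.85 bbox [456. 200. 498. 265.] ctr [ 0.5658 -0.3579] size 0.137 0.061 ang -167.2 px 1534
seat_square 0.85 bbox [142. 215. 188. 257.] ctr [0.5808 0.3523] size 0.091 0.091 ang -173.4 px 1514
t 2.3 pos [ 0.4485 -0.1071  0.2213] ang -20.3 q1,q6 [-23.  88.] op 0.0857 F [ 0.6 -0.5  0.2] SLIDE [0.485 0.061 0.135] YAW -0.002 alt yaw 1.498
t 2.3 pos [ 0.4485 -0.1071  0.2213] ang -20.3 q1,q6 [-23.  88.] op 0.0857 F [ 0.6 -0.5  0.2] SLIDE [0.737 0.061 0.135] YAW -0.002 alt yaw 1.498
```

Request:
step_arm:
  targets:
    - {"claw": 1, "slide": [0.3, 0.06, 0.135], "yaw": 0}
    - {"claw": 1, "slide": [0.5, 0.06, 0.135], "yaw": 0}
    - {"claw": 1, "slide": [0.735, 0.06, 0.135], "yaw": 0}
    - {"claw": 1, "slide": [0.735, 0.06, 0.135], "yaw": 0}
    - {"claw": -1, "slide": [0.735, 0.06, 0.135], "yaw": 0}
    - {"claw": -1, "slide": [0.735, 0.06, 0.135], "yaw": 0}
    - {"claw": -1, "slide": [0.735, 0.06, 0.135], "yaw": 0}
    - {"claw": -1, "slide": [0.735, 0.06, 0.135], "yaw": 0}
  grip_force: 50

```text
t: 3.3
eef_pos: [0.4864, -0.1046, 0.0394]
orientation: [[0.002, 0.345, 0.938], [-0.001, 0.938, -0.345], [-1.0, -0.0, 0.003]]
contact_force: [-2.0, 0.4, 9.9]
opening: 0.0274
```

Request:
step_arm:
  targets:
    - {"claw": -1, "slide": [0, 0, 0], "yaw": 0}
    - {"claw": -1, "slide": [0, 0, 0], "yaw": 0}
    - {"claw": -1, "slide": [-0.25, 0, 0], "yaw": 0}
    - {"claw": -1, "slide": [-0.5, 0, 0], "yaw": 0}
    - {"claw": -1, "slide": [-0.5, 0, 0], "yaw": 0}

```text
t: 3.92
eef_pos: [0.4891, -0.1055, 0.1677]
orientation: [[0.01, 0.345, 0.938], [-0.004, 0.939, -0.345], [-1.0, -0.0, 0.011]]
contact_force: [-0.3, 0.0, -4.2]
opening: 0.0269
```

```bash
python3 -c "
from h import *
go(.45,.09,.16,0)"
```

```text
t 3.92 pos [ 0.4891 -0.1055  0.1677] ang -20.2 q1,q6 [-21.  90.] op 0.0269 F [-0.3  0.  -4.2] SLIDE [ 0.027  0.68  -0.417] YAW -0.168 alt yaw 1.332
```

Request:
step_arm:
  targets:
    - {"claw": -1, "slide": [0, 0.3, -0.26], "yaw": 0}
    - {"claw": -1, "slide": [0, 0.3, -0.26], "yaw": 0}
    - {"claw": -1, "slide": [0, 0.3, -0.26], "yaw": 0}
    - {"claw": -1, "slide": [0, 0.3, -0.26], "yaw": 0}

```text
t: 4.42
eef_pos: [0.4501, -0.0115, 0.1619]
orientation: [[-0.001, 0.345, 0.939], [-0.0, 0.939, -0.345], [-1.0, -0.001, -0.001]]
contact_force: [0.0, -0.1, -4.2]
opening: 0.0268
```

```bash
cat >> h.py <<'E'
def ell(cam,n,z,zin):
    """outline ellipse of a round holder and its black floor"""
    for d in ctrl.silhouettes(n,cam)[:1]:
        c=max(cv2.findContours(d['mask'].astype(np.uint8),0,2)[0],key=cv2.contourArea)
        e=cv2.fitEllipse(c);print(n,d['score'],e[0],ray(cam,e[0],z).round(4))
E
python3 -c "
from h import *
im=ctrl.snapshot('wrist');cv2.imwrite('pics/w2.png',im[:,:,::-1])
ell('wrist','seat_large',.012,0)
go(.466,.114,.16)"
```

```text
seat_large 0.97 (280.28704833984375, 69.78315734863281) [0.464 0.113 0.012]
t 4.53 pos [ 0.4506 -0.0121  0.1621] ang -20.3 q1,q6 [-11.  99.] op 0.0265 F [ 0.5  1.3 -4.3] SLIDE [ 0.008  0.494 -0.117] YAW 0 alt yaw 0.0
```

View pics/w2.png

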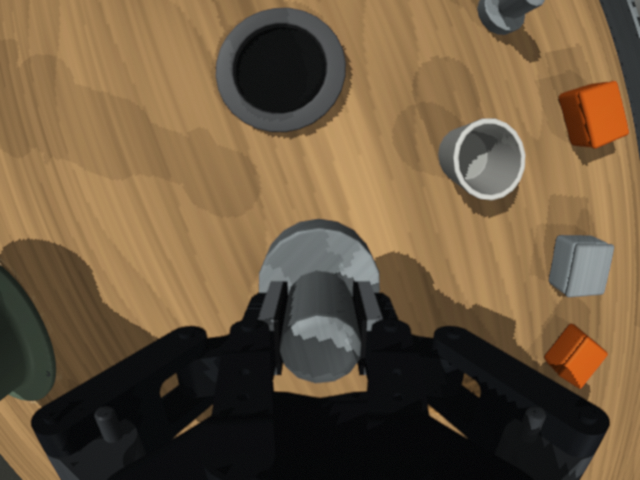

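The tamper hangs upright in the jaws at (320,320). The seat is at (281,70), in agreement with the top view.

Request:
step_arm:
  targets:
    - {"claw": -1, "slide": [0, 0.25, -0.06], "yaw": 0}
    - {"claw": -1, "slide": [0, 0.49, -0.117], "yaw": 0}
    - {"claw": -1, "slide": [0, 0.49, -0.117], "yaw": 0}
    - {"claw": -1, "slide": [0.2, 0.49, -0.117], "yaw": 0}
    - {"claw": -1, "slide": [0.38, 0.49, -0.117], "yaw": 0}
    - {"claw": -1, "slide": [0.43, 0.49, -0.117], "yaw": 0}
    - {"claw": -1, "slide": [0.46, 0.49, -0.117], "yaw": 0}
    - {"claw": -1, "slide": [0.472, 0.49, -0.117], "yaw": 0}

```text
t: 5.52
eef_pos: [0.4665, 0.1133, 0.0453]
orientation: [[0.002, 0.346, 0.938], [0.0, 0.938, -0.346], [-1.0, 0.001, 0.002]]
contact_force: [0.7, -0.7, -2.8]
opening: 0.0265
```

```bash
python3 -c "
from h import *
go(.4645,.1135,.043)"
```

```text
t 5.53 pos [0.4665 0.1133 0.0453] ang -20.2 q1,q6 [  5. 115.] op 0.0265 F [ 0.7 -0.7 -2.8] SLIDE [ 0.009 -0.002 -0.008] YAW 0 alt yaw 0.0
```

Request:
step_arm:
  targets:
    - {"claw": -1, "slide": [0.014, 0, 0], "yaw": 0}
    - {"claw": 0.4, "slide": [0.012, 0, 0], "yaw": 0}
    - {"claw": 0.4, "slide": [0.01, 0, 0], "yaw": 0}
    - {"claw": 0.4, "slide": [0.01, 0, 0], "yaw": 0}
    - {"claw": 0.4, "slide": [-0.2, 0, 0], "yaw": 0}
    - {"claw": 0.4, "slide": [-0.45, 0, 0], "yaw": 0}
    - {"claw": 0.4, "slide": [-0.45, 0, 0], "yaw": 0}

```text
t: 6.4
eef_pos: [0.469, 0.114, 0.1618]
orientation: [[0.01, 0.345, 0.938], [0.001, 0.939, -0.345], [-1.0, 0.004, 0.009]]
contact_force: [0.3, -0.3, -0.9]
opening: 0.0594
```

```bash
python3 -c "
from h import *
im=ctrl.snapshot('wrist');cv2.imwrite('pics/w3.png',im[:,:,::-1])
find('wrist',['tamper_small_center','jug_center','spanner_center'])
go(.57,.06,.16)
s=ctrl.snapshot('top');cv2.imwrite('pics/t1.png',cv2.resize(s[140:360,150:500,::-1],None,fx=2,fy=2))"
```

```text
tamper_small_center 0.97 bbox [504. 129. 574. 177.] ctr [0.6464 0.1168] size 0.067 0.037 ang -14.1 px 2345
jug_center 0.94 bbox [297.   1. 388.  96.] ctr [0.5193 0.2271] size 0.064 0.055 ang -110.9 px 6979
jug_center 0.61 bbox [281. 192. 356. 271.] ctr [0.4652 0.1246] size 0.048 0.047 ang -65.1 px 4540
t 6.6 pos [0.4642 0.1135 0.1559] ang -20.2 q1,q6 [  5. 115.] op 0.0598 F [ 0.7 -0.4 -0.3] SLIDE [-0.017 -0.055  0.471] YAW 0 alt yaw 0.0
```

View pics/w3.png

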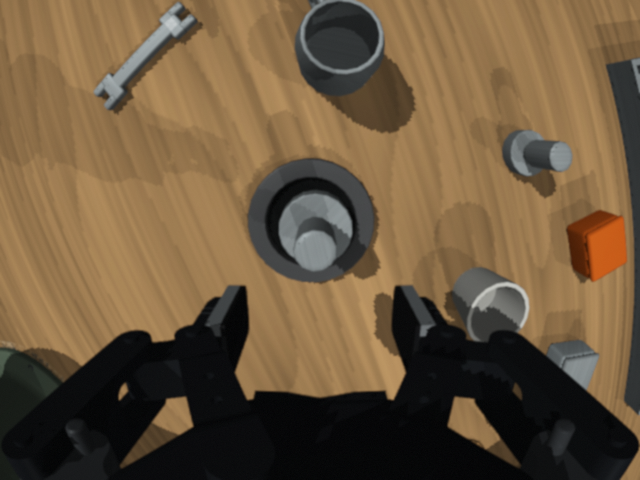

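The large tamper stands in its seat: foot at (315,226), seat at (312,219). Next is the small tamper, with its handle top at (558,156). The spanner is at (147,55).

```bash
python3 -c "
from h import *
print('foot',ray('wrist',(315,228),.026),'handle',ray('wrist',(316,251),.082),'seat',ray('wrist',(312,219),.012))
print('span',ray('wrist',(147,55),.01), ray('wrist',(177,20),.01), ray('wrist',(112,91),.01))
p=ray('wrist',(559,156),.066);print(p,ray('wrist',(526,153),.018))
go(p[0],p[1],.15);go(p[0],p[1],.028)"
```

```text
foot [0.46023653 0.11478465 0.026     ] handle [0.46140105 0.11373342 0.082     ] seat [0.45915518 0.119278   0.012     ]
span [0.37975461 0.29751361 0.01      ] [0.41388156 0.31392745 0.01      ] [0.3383435  0.28431144 0.01      ]
[0.6466684  0.11477544 0.066     ] [0.6459253  0.11396485 0.018     ]
t 6.65 pos [0.464  0.1135 0.1556] ang -20.2 q1,q6 [  5. 115.] op 0.0596 F [ 0.  -0.1  0.7] SLIDE [0.02  0.257 0.684] YAW 0 alt yaw 0.0
t 6.65 pos [0.464  0.1135 0.1556] ang -20.2 q1,q6 [  5. 115.] op 0.0596 F [ 0.  -0.1  0.7] SLIDE [0.508 0.258 0.685] YAW 0 alt yaw 0.0
```

Request:
step_arm:
  targets:
    - {"claw": 0.4, "slide": [0, 0.26, 0.7], "yaw": 0}
    - {"claw": 0.4, "slide": [0, 0.26, 0.7], "yaw": 0}
    - {"claw": 0.4, "slide": [0, 0.26, 0.7], "yaw": 0}
    - {"claw": 0.4, "slide": [0, 0.26, 0.7], "yaw": 0}
    - {"claw": 0.4, "slide": [0, 0.26, 0.7], "yaw": 0}
    - {"claw": 0.4, "slide": [0, 0.26, 0.7], "yaw": 0}
    - {"claw": 0.4, "slide": [0, 0.26, 0.7], "yaw": 0}

```text
t: 7.52
eef_pos: [0.651, 0.1143, 0.1577]
orientation: [[0.0, 0.345, 0.939], [-0.0, 0.939, -0.345], [-1.0, 0.0, 0.0]]
contact_force: [0.6, 0.2, -0.4]
opening: 0.0597
```

```bash
python3 -c "
from h import *
im=ctrl.snapshot('wrist');cv2.imwrite('pics/w4.png',im[:,:,::-1])
go(.652,.112,.028)
find('wrist',['tamper_small_center'])
"
```

```text
t 7.58 pos [0.6512 0.1144 0.1578] ang -20.2 q1,q6 [  4. 114.] op 0.0597 F [-0.  -0.4  0.3] SLIDE [ 0.519 -0.008  0.006] YAW 0 alt yaw 0.0
tamper_small_center 0.71 bbox [ 95.   3. 209.  66.] ctr [0.586  0.3043] size 0.102 0.049 ang -31.4 px 4212
tamper_small_center 0.68 bbox [307. 192. 359. 257.] ctr [0.6626 0.1175] size 0.042 0.037 ang 46.3 px 2437
```

View pics/w4.png

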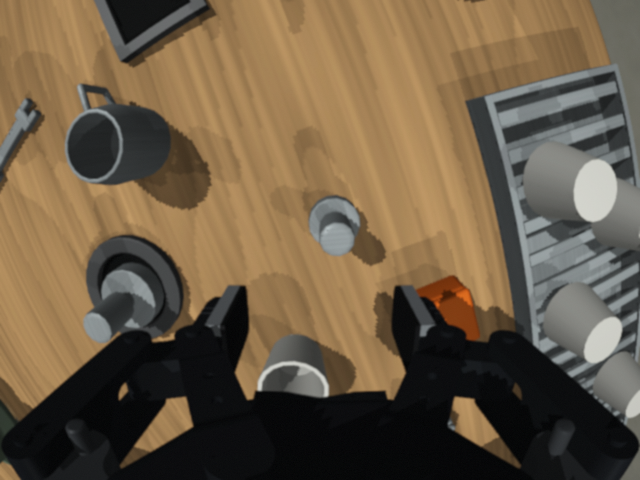

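The small tamper's handle top is at (339,239) and its foot at (334,222), between the fingers. The large tamper is standing in its seat at (125,300).

```bash
python3 -c "
from h import *
p=ray('wrist',(339,240),.066);print(p,ray('wrist',(335,221),.018))
go(p[0],p[1],.028)"
```

```text
[0.66375314 0.11117985 0.066     ] [0.66375032 0.11323576 0.018     ]
t 7.62 pos [0.6514 0.1143 0.1578] ang -20.2 q1,q6 [  4. 114.] op 0.0595 F [ 0.3 -0.   0.4] SLIDE [0.519 0.005 0.05 ] YAW 0 alt yaw 0.0
```

Request:
step_arm:
  targets:
    - {"claw": 0.4, "slide": [0.1, 0.005, 0.05], "yaw": 0}
    - {"claw": 0.4, "slide": [0.3, 0.005, 0.05], "yaw": 0}
    - {"claw": 0.4, "slide": [0.515, 0.005, 0.05], "yaw": 0}
    - {"claw": 0.4, "slide": [0.515, 0.005, 0.05], "yaw": 0}
    - {"claw": -1, "slide": [0.515, 0.005, 0.05], "yaw": 0}
    - {"claw": -1, "slide": [0.515, 0.005, 0.05], "yaw": 0}
    - {"claw": -1, "slide": [0.515, 0.005, 0.05], "yaw": 0}
    - {"claw": -1, "slide": [0.515, 0.005, 0.05], "yaw": 0}

```text
t: 8.62
eef_pos: [0.666, 0.1113, 0.0316]
orientation: [[0.005, 0.345, 0.938], [0.0, 0.939, -0.345], [-1.0, 0.002, 0.004]]
contact_force: [-2.8, -0.3, 6.9]
opening: 0.0228
```

Request:
step_arm:
  targets:
    - {"claw": -1, "slide": [0, 0, 0], "yaw": 0}
    - {"claw": -1, "slide": [-0.25, 0, 0], "yaw": 0}
    - {"claw": -1, "slide": [-0.5, 0, 0], "yaw": 0}
    - {"claw": -1, "slide": [-0.55, 0, 0], "yaw": 0}
    - {"claw": -1, "slide": [-0.55, 0, 0], "yaw": 0}
    - {"claw": -1, "slide": [-0.55, 0, 0], "yaw": 0}

```text
t: 9.38
eef_pos: [0.6627, 0.1109, 0.1637]
orientation: [[-0.003, 0.345, 0.938], [-0.0, 0.938, -0.345], [-1.0, -0.001, -0.003]]
contact_force: [0.3, -0.4, -1.9]
opening: 0.0228
```

```bash
python3 -c "
from h import *
go(.40,-.22,.16)"
```

```text
t 9.38 pos [0.6627 0.1109 0.1637] ang -20.2 q1,q6 [  3. 113.] op 0.0228 F [ 0.3 -0.4 -1.9] SLIDE [ 0.019 -1.605 -0.529] YAW 0 alt yaw 0.0
```

Request:
step_arm:
  targets:
    - {"claw": -1, "slide": [0, -0.95, -0.18], "yaw": 0}
    - {"claw": -1, "slide": [0, -0.95, -0.18], "yaw": 0}
    - {"claw": -1, "slide": [0, -0.95, -0.18], "yaw": 0}
    - {"claw": -1, "slide": [0, -0.95, -0.18], "yaw": 0}

```text
t: 9.88
eef_pos: [0.5371, -0.0975, 0.1636]
orientation: [[-0.004, 0.346, 0.938], [0.001, 0.938, -0.346], [-1.0, -0.0, -0.004]]
contact_force: [0.2, -1.6, -2.1]
opening: 0.0226
```

Request:
step_arm:
  targets:
    - {"claw": -1, "slide": [0, -0.95, -0.18], "yaw": 0}
    - {"claw": -1, "slide": [0, -0.95, -0.18], "yaw": 0}
    - {"claw": -1, "slide": [0, -0.95, -0.18], "yaw": 0}
    - {"claw": -1, "slide": [0, -0.95, -0.18], "yaw": 0}

```text
t: 10.38
eef_pos: [0.4132, -0.3045, 0.1639]
orientation: [[-0.002, 0.346, 0.938], [0.002, 0.938, -0.346], [-1.0, 0.001, -0.003]]
contact_force: [0.2, -0.9, -1.3]
opening: 0.0229
```

Request:
step_arm:
  targets:
    - {"claw": -1, "slide": [0, -0.4, -0.07], "yaw": 0}
    - {"claw": -1, "slide": [0, -0.4, -0.07], "yaw": 0}
    - {"claw": -1, "slide": [0, -0.4, -0.07], "yaw": 0}
    - {"claw": -1, "slide": [0, -0.4, -0.07], "yaw": 0}

```text
t: 10.88
eef_pos: [0.364, -0.3901, 0.1642]
orientation: [[-0.002, 0.346, 0.938], [0.003, 0.938, -0.346], [-1.0, 0.002, -0.003]]
contact_force: [0.1, -0.5, -2.5]
opening: 0.0226
```

```bash
python3 -c "
from h import *
im=ctrl.snapshot('wrist');cv2.imwrite('pics/w5.png',im[:,:,::-1])
ell('wrist','seat_small',.012,0);find('wrist',['seat_small','cradle'])
go(.378,-.3055,.16)"
```

```text
seat_small 0.98 (299.2795715332031, 117.9637451171875) [ 0.3781 -0.3059  0.012 ]
seat_small 0.98 bbox [249.  63. 354. 174.] ctr [ 0.3781 -0.3048] size 0.085 0.085 ang 7.9 px 8993
cradle 0.88 bbox [448.  56. 582. 178.] ctr [ 0.5658 -0.3588] size 0.141 0.065 ang 14.4 px 8240
t 11.07 pos [ 0.3651 -0.3902  0.1654] ang -20.1 q1,q6 [-55.  55.] op 0.0228 F [-0.1 -0.  -1.3] SLIDE [ 0.022  0.336 -0.068] YAW 0 alt yaw 0.0
```

View pics/w5.png

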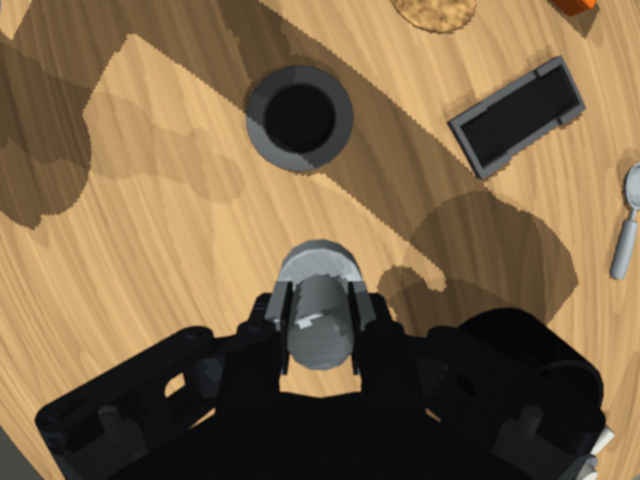

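The small tamper hangs upright at (320,320). The small seat is at (299,118), matching the top view, and the cradle is at (517,117).

Request:
step_arm:
  targets:
    - {"claw": -1, "slide": [0, 0.2, -0.04], "yaw": 0}
    - {"claw": -1, "slide": [0, 0.335, -0.068], "yaw": 0}
    - {"claw": -1, "slide": [0, 0.335, -0.068], "yaw": 0}
    - {"claw": -1, "slide": [0.2, 0.335, -0.068], "yaw": 0}
    - {"claw": -1, "slide": [0.4, 0.335, -0.068], "yaw": 0}
    - {"claw": -1, "slide": [0.47, 0.335, -0.068], "yaw": 0}
    - {"claw": -1, "slide": [0.5, 0.335, -0.068], "yaw": 0}
    - {"claw": -1, "slide": [0.515, 0.335, -0.068], "yaw": 0}

```text
t: 12.08
eef_pos: [0.3781, -0.3076, 0.0373]
orientation: [[0.001, 0.345, 0.939], [-0.001, 0.939, -0.345], [-1.0, -0.001, 0.001]]
contact_force: [0.2, 0.1, -3.1]
opening: 0.0228
```

```bash
python3 -c "
from h import *
go(.378,-.306,.034)"
```

```text
t 12.07 pos [ 0.3781 -0.3076  0.0373] ang -20.2 q1,q6 [-48.  62.] op 0.0228 F [ 0.2  0.1 -3.1] SLIDE [ 0.013  0.006 -0.003] YAW 0 alt yaw 0.0
```

Request:
step_arm:
  targets:
    - {"claw": -1, "slide": [0.015, 0.005, 0], "yaw": 0}
    - {"claw": -1, "slide": [0.015, 0.005, 0], "yaw": 0}
    - {"claw": 0.4, "slide": [0.012, 0.005, 0], "yaw": 0}
    - {"claw": 0.4, "slide": [0.012, 0.005, 0], "yaw": 0}
    - {"claw": 0.4, "slide": [0.012, 0.005, 0], "yaw": 0}
    - {"claw": 0.4, "slide": [-0.2, 0.005, 0], "yaw": 0}
    - {"claw": 0.4, "slide": [-0.45, 0.005, 0], "yaw": 0}
    - {"claw": 1, "slide": [-0.5, 0.005, 0], "yaw": 0}

```text
t: 13.08
eef_pos: [0.38, -0.3078, 0.166]
orientation: [[0.005, 0.345, 0.939], [-0.005, 0.939, -0.345], [-1.0, -0.003, 0.006]]
contact_force: [0.4, -0.3, -0.4]
opening: 0.0764
```

```bash
python3 -c "
from h import *
for i in range(3):im=ctrl.snapshot('wrist')
cv2.imwrite('pics/w6.png',im[:,:,::-1])
find('wrist',['tin_center'])
go(.63,-.18,.16,-17)"
```

```text
tin_center 0.85 bbox [550.  23. 625.  98.] ctr [ 0.6479 -0.2447] size 0.074 0.072 ang -46.8 px 3663
t 13.28 pos [ 0.3774 -0.3052  0.1608] ang -20.2 q1,q6 [-48.  63.] op 0.0856 F [0.6 0.3 0.4] SLIDE [0.003 0.819 0.775] YAW -0.027 alt yaw 1.473
```

View pics/w6.png

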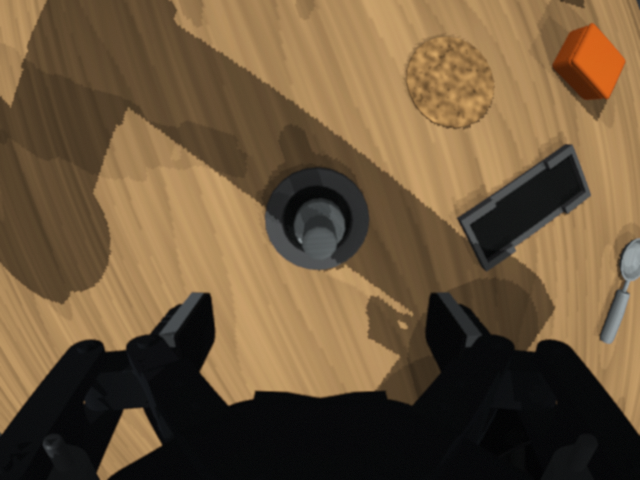

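The small tamper stands in its seat at (320,222). On to the tin.

Request:
step_arm:
  targets:
    - {"claw": 1, "slide": [0, 0.75, 0.84], "yaw": 0}
    - {"claw": 1, "slide": [0, 0.75, 0.84], "yaw": 0}
    - {"claw": 1, "slide": [0, 0.75, 0.84], "yaw": 0}
    - {"claw": 1, "slide": [0, 0.75, 0.84], "yaw": 0}
    - {"claw": 1, "slide": [0, 0.75, 0.84], "yaw": 0}
    - {"claw": 1, "slide": [0, 0.75, 0.84], "yaw": 0}
    - {"claw": 1, "slide": [0, 0.75, 0.84], "yaw": 0}
    - {"claw": 1, "slide": [0, 0.75, 0.84], "yaw": 0}

```text
t: 14.28
eef_pos: [0.6384, -0.2028, 0.1612]
orientation: [[-0.002, 0.347, 0.938], [0.001, 0.938, -0.347], [-1.0, -0.0, -0.002]]
contact_force: [-0.7, 1.0, 0.4]
opening: 0.0853
```

```bash
python3 -c "
from h import *
for i in range(2):im=ctrl.snapshot('wrist')
cv2.imwrite('pics/w7.png',im[:,:,::-1])
find('wrist',['tin_center'])
go(.673,-.132,.16,-17)"
```

```text
tin_center 0.81 bbox [329. 218. 415. 308.] ctr [ 0.6654 -0.242 ] size 0.058 0.056 ang -53.3 px 4993
tin_center 0.55 bbox [304.  88. 376. 160.] ctr [ 0.677  -0.1348] size 0.052 0.052 ang -20.7 px 5257
t 14.43 pos [ 0.6392 -0.203   0.1622] ang -20.3 q1,q6 [-24.  86.] op 0.0852 F [1.  0.4 0. ] SLIDE [0.009 0.313 0.028] YAW -0.027 alt yaw 1.473
```

View pics/w7.png

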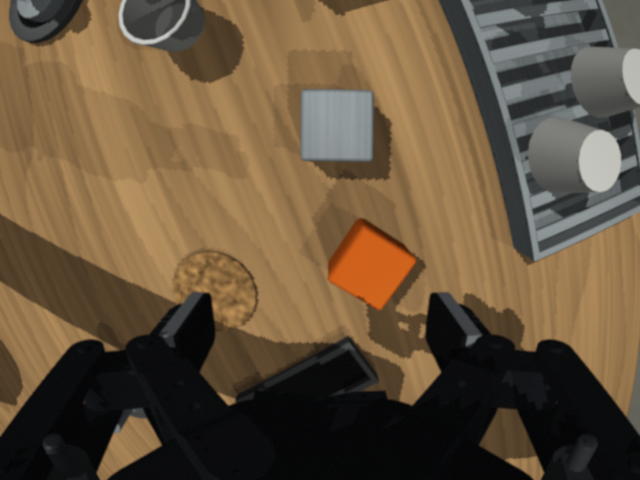

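The grey tin is at (338,125), square to the jaws, and the orange one at (372,264) is left alone. The network's outline of 52 x 52 mm agrees with the tin.

Request:
step_arm:
  targets:
    - {"claw": 1, "slide": [0, 0.2, 0.047], "yaw": 0}
    - {"claw": 1, "slide": [0.1, 0.308, 0.047], "yaw": 0}
    - {"claw": 1, "slide": [0.2, 0.308, 0.047], "yaw": 0}
    - {"claw": 1, "slide": [0.4, 0.308, 0.047], "yaw": 0}
    - {"claw": 1, "slide": [0.595, 0.308, 0.047], "yaw": 0}
    - {"claw": 1, "slide": [0.595, 0.308, 0.047], "yaw": 0}
    - {"claw": -1, "slide": [0.595, 0.308, 0.047], "yaw": 0}
    - {"claw": -1, "slide": [0.595, 0.308, 0.047], "yaw": 0}

```text
t: 15.42
eef_pos: [0.6792, -0.1349, 0.0164]
orientation: [[0.004, 0.346, 0.938], [-0.001, 0.938, -0.346], [-1.0, 0.0, 0.004]]
contact_force: [-2.1, 0.4, 15.0]
opening: 0.0516
```

Request:
step_arm:
  targets:
    - {"claw": -1, "slide": [0, 0, 0], "yaw": 0}
    - {"claw": -1, "slide": [0, 0, 0], "yaw": 0}
    - {"claw": -1, "slide": [0, 0, 0], "yaw": 0}

```text
t: 15.8
eef_pos: [0.6796, -0.1349, 0.0166]
orientation: [[0.005, 0.345, 0.938], [-0.002, 0.938, -0.345], [-1.0, 0.0, 0.005]]
contact_force: [-0.0, -0.4, 7.9]
opening: 0.0512
```

Request:
step_arm:
  targets:
    - {"claw": -1, "slide": [-0.25, 0, 0], "yaw": 0}
    - {"claw": -1, "slide": [-0.5, 0, 0], "yaw": 0}
    - {"claw": -1, "slide": [-0.55, 0, 0], "yaw": 0}
    - {"claw": -1, "slide": [-0.55, 0, 0], "yaw": 0}
    - {"claw": -1, "slide": [-0.55, 0, 0], "yaw": 0}

```text
t: 16.42
eef_pos: [0.676, -0.1337, 0.1486]
orientation: [[-0.004, 0.345, 0.938], [0.001, 0.938, -0.345], [-1.0, -0.0, -0.004]]
contact_force: [-0.2, 0.0, -2.5]
opening: 0.0509
```

```bash
python3 -c "
from h import *
go(.55,.27,.16,0)"
```

```text
t 16.43 pos [ 0.676  -0.1337  0.1486] ang -20.2 q1,q6 [-17.  93.] op 0.0509 F [-0.2  0.  -2.5] SLIDE [-0.042  1.341 -1.031] YAW -0.168 alt yaw 1.332
```

Request:
step_arm:
  targets:
    - {"claw": -1, "slide": [-0.05, 0.68, -0.44], "yaw": 0}
    - {"claw": -1, "slide": [-0.05, 0.68, -0.44], "yaw": 0}
    - {"claw": -1, "slide": [-0.05, 0.68, -0.44], "yaw": 0}
    - {"claw": -1, "slide": [-0.05, 0.68, -0.44], "yaw": 0}

```text
t: 16.92
eef_pos: [0.6303, 0.0671, 0.1612]
orientation: [[-0.005, 0.341, 0.94], [0.001, 0.94, -0.341], [-1.0, -0.001, -0.005]]
contact_force: [0.4, -0.8, -2.2]
opening: 0.0508
```

Request:
step_arm:
  targets:
    - {"claw": -1, "slide": [0, 0.68, -0.44], "yaw": -0.21}
    - {"claw": -1, "slide": [0, 0.68, -0.44], "yaw": -0.21}
    - {"claw": -1, "slide": [0, 0.68, -0.44], "yaw": -0.21}
    - {"claw": -1, "slide": [0, 0.68, -0.44], "yaw": -0.21}
    - {"claw": -1, "slide": [0, 0.68, -0.44], "yaw": -0.21}
    - {"claw": -1, "slide": [0, 0.68, -0.44], "yaw": -0.21}

```text
t: 17.68
eef_pos: [0.5888, 0.259, 0.1625]
orientation: [[-0.001, -0.085, 0.996], [-0.001, 0.996, 0.085], [-1.0, -0.001, -0.001]]
contact_force: [0.3, 0.8, -1.4]
opening: 0.0509
```

```bash
python3 -c "
from h import *
im=ctrl.snapshot('wrist')
cv2.imwrite('pics/w8.png',im[:,:,::-1])
find('wrist',['seat_square'])
go(.581,.3524,.16,5.5)"
```

```text
seat_square 0.68 bbox [262.  46. 378. 158.] ctr [0.5802 0.3554] size 0.088 0.088 ang 7.1 px 12087
t 17.77 pos [0.5891 0.2589 0.163 ] ang 4.8 q1,q6 [ 17. 102.] op 0.0509 F [-0.4  0.6 -0.6] SLIDE [ 0.012  0.375 -0.001] YAW -0.006 alt yaw 1.494
```

View pics/w8.png

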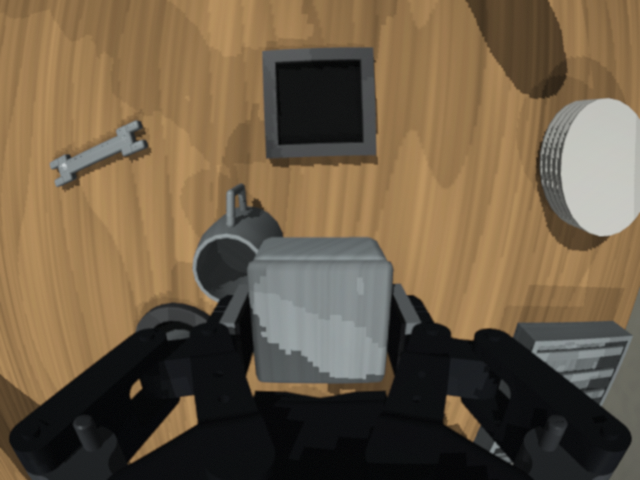

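The tin is held squarely at (320,310). The square seat is at (320,102), with the jug's handle at (237,205) well clear of the way down.

Request:
step_arm:
  targets:
    - {"claw": -1, "slide": [0, 0.2, 0], "yaw": -0.01}
    - {"claw": -1, "slide": [0, 0.382, 0], "yaw": -0.01}
    - {"claw": -1, "slide": [0, 0.382, 0], "yaw": -0.01}
    - {"claw": -1, "slide": [0.2, 0.382, 0], "yaw": -0.01}
    - {"claw": -1, "slide": [0.4, 0.382, 0], "yaw": -0.01}
    - {"claw": -1, "slide": [0.5, 0.382, 0], "yaw": -0.01}
    - {"claw": -1, "slide": [0.55, 0.382, 0], "yaw": -0.01}
    - {"claw": -1, "slide": [0.562, 0.382, 0], "yaw": -0.01}

```text
t: 18.77
eef_pos: [0.5806, 0.3549, 0.0226]
orientation: [[-0.0, -0.106, 0.994], [-0.0, 0.994, 0.106], [-1.0, -0.0, -0.0]]
contact_force: [-0.1, 0.3, -1.5]
opening: 0.0509
```

```bash
python3 -c "
from h import *
go(.5805,.354,.0205,6)"
```

```text
t 18.77 pos [0.5806 0.3549 0.0226] ang 6.1 q1,q6 [ 25. 109.] op 0.0509 F [-0.1  0.3 -1.5] SLIDE [ 0.009 -0.004 -0.001] YAW 0.001 alt yaw -1.499
```

Request:
step_arm:
  targets:
    - {"claw": -1, "slide": [0.01, 0, 0], "yaw": 0}
    - {"claw": -1, "slide": [0.01, 0, 0], "yaw": 0}
    - {"claw": 1, "slide": [0.01, 0, 0], "yaw": 0}
    - {"claw": 1, "slide": [0.01, 0, 0], "yaw": 0}
    - {"claw": 1, "slide": [0.01, 0, 0], "yaw": 0}
    - {"claw": 1, "slide": [-0.2, 0, 0], "yaw": 0}
    - {"claw": 1, "slide": [-0.45, 0, 0], "yaw": 0}
    - {"claw": 1, "slide": [-0.55, 0, 0], "yaw": 0}

```text
t: 19.77
eef_pos: [0.5821, 0.3571, 0.1651]
orientation: [[0.006, -0.108, 0.994], [0.003, 0.994, 0.108], [-1.0, 0.002, 0.006]]
contact_force: [0.6, -0.0, -0.6]
opening: 0.0854
```

```bash
python3 -c "
from h import *
for i in range(3):im=ctrl.snapshot('wrist')
cv2.imwrite('pics/w9.png',im[:,:,::-1])
find('wrist',['spanner_center','tin_center','seat_square'])
go(.42,.29,.16,110)"
```

```text
spanner_center 0.75 bbox [ 56. 227. 154. 278.] ctr [0.3797 0.3046] size 0.112 0.026 ang 19.8 px 1716
tin_center 0.87 bbox [281. 194. 351. 267.] ctr [0.5765 0.3566] size 0.056 0.05 ang -82.5 px 5134
seat_square 0.8 bbox [261. 174. 374. 275.] ctr [0.5742 0.3549] size 0.085 0.085 ang -81.9 px 5777
seat_square 0.63 bbox [ 58. 229. 153. 280.] ctr [0.3802 0.306 ] size 0.111 0.025 ang 19.5 px 1691
t 20.07 pos [0.579  0.3555 0.1583] ang 6.2 q1,q6 [ 25. 109.] op 0.0854 F [-0.2  0.2  0.4] SLIDE [-0.005 -0.192 -0.661] YAW 0.635 alt yaw -0.865
```

View pics/w9.png

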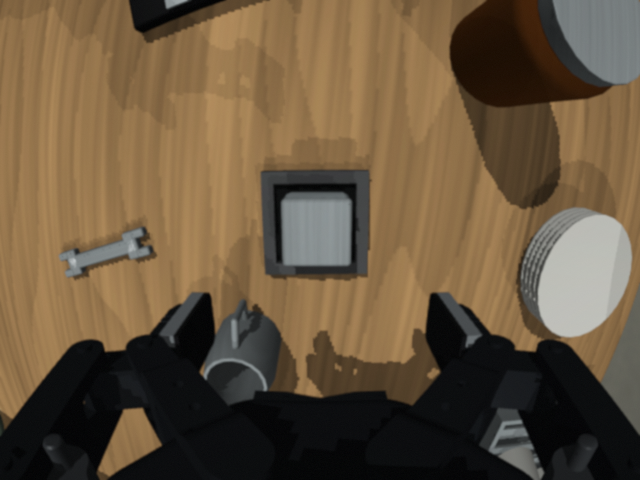

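The tin is down in its seat, at (316,229) inside the walls. The spanner is at (106,253), and the next move is over to it with the jaws turned across it.

Request:
step_arm:
  targets:
    - {"claw": 1, "slide": [0, -0.07, -0.58], "yaw": -0.7}
    - {"claw": 1, "slide": [0, -0.07, -0.58], "yaw": -0.7}
    - {"claw": 1, "slide": [0, -0.07, -0.58], "yaw": -0.7}
    - {"claw": 1, "slide": [0, -0.07, -0.58], "yaw": -0.7}
    - {"claw": 1, "slide": [0, -0.07, -0.58], "yaw": -0.7}
    - {"claw": 1, "slide": [0, -0.07, -0.58], "yaw": -0.7}
    - {"claw": 1, "slide": [0, -0.07, -0.58], "yaw": -0.7}
    - {"claw": 1, "slide": [0, -0.07, -0.58], "yaw": -0.7}

```text
t: 21.08
eef_pos: [0.4367, 0.3224, 0.1584]
orientation: [[-0.003, -1.0, -0.009], [-0.002, -0.009, 1.0], [-1.0, 0.003, -0.002]]
contact_force: [-0.3, 0.4, 0.4]
opening: 0.0854
```

Request:
step_arm:
  targets:
    - {"claw": 1, "slide": [0, 0, 0], "yaw": -0.165}
    - {"claw": 1, "slide": [0, 0, 0], "yaw": -0.165}
    - {"claw": 1, "slide": [0, 0, 0], "yaw": -0.165}
    - {"claw": 1, "slide": [0, 0, 0], "yaw": -0.165}

```text
t: 21.58
eef_pos: [0.4373, 0.3227, 0.1594]
orientation: [[-0.002, -0.94, -0.34], [-0.001, -0.34, 0.94], [-1.0, 0.002, -0.0]]
contact_force: [-0.5, -0.4, 0.2]
opening: 0.0852
```

```bash
python3 -c "
from h import *
im=ctrl.snapshot('wrist')
cv2.imwrite('pics/w10.png',im[:,:,::-1])
find('wrist',['spanner_center'])
go(.381,.303,.16,110)"
```

```text
spanner_center 0.87 bbox [306.  78. 342. 218.] ctr [0.3787 0.3044] size 0.109 0.026 ang 20.3 px 2960
spanner_center 0.51 bbox [251. 323. 360. 397.] ctr [0.5765 0.3572] size 0.091 0.086 ang -173.2 px 3481
t 21.68 pos [0.4376 0.3228 0.1598] ang 109.9 q1,q6 [29.  9.] op 0.0855 F [-0.4 -0.6  0.7] SLIDE [-0.     0.24   0.003] YAW -0.001 alt yaw 1.499
```

View pics/w10.png

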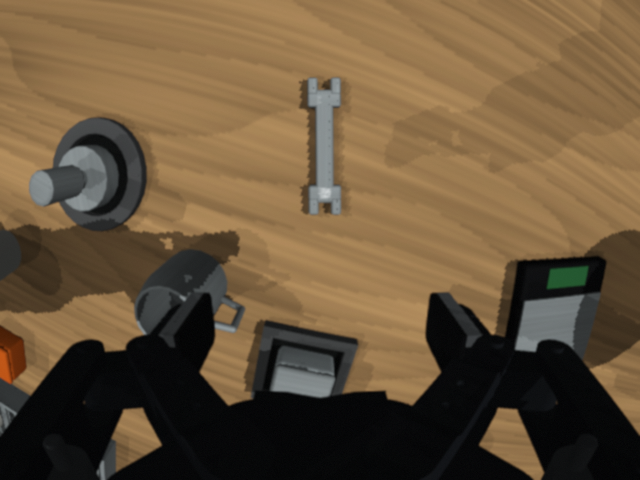

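The spanner lies at (323,147), lined up across the jaws. The jug at (190,290) is clear of the fingers.

Request:
step_arm:
  targets:
    - {"claw": 0, "slide": [0, 0.2, 0.009], "yaw": 0}
    - {"claw": 0, "slide": [0.1, 0.246, 0.009], "yaw": 0}
    - {"claw": 0, "slide": [0.3, 0.246, 0.009], "yaw": 0}
    - {"claw": 0, "slide": [0.5, 0.246, 0.009], "yaw": 0}
    - {"claw": 0, "slide": [0.58, 0.246, 0.009], "yaw": 0}
    - {"claw": 0, "slide": [0.615, 0.246, 0.009], "yaw": 0}
    - {"claw": 0, "slide": [0.615, 0.246, 0.009], "yaw": 0}

```text
t: 22.55
eef_pos: [0.3793, 0.3041, 0.0065]
orientation: [[-0.0, -0.94, -0.342], [-0.0, -0.342, 0.94], [-1.0, 0.0, -0.0]]
contact_force: [0.3, -0.4, 1.1]
opening: 0.0427
```

```bash
python3 -c "
from h import *
go(.379,.304,.004,110)"
```

```text
t 22.55 pos [0.3793 0.3041 0.0065] ang 110.0 q1,q6 [30. 10.] op 0.0427 F [ 0.3 -0.4  1.1] SLIDE [0.01  0.001 0.   ] YAW -0.0 alt yaw 1.5
```

Request:
step_arm:
  targets:
    - {"claw": -1, "slide": [0.008, 0, 0], "yaw": 0}
    - {"claw": -1, "slide": [0.008, 0, 0], "yaw": 0}
    - {"claw": -1, "slide": [0.008, 0, 0], "yaw": 0}
    - {"claw": -1, "slide": [0.008, 0, 0], "yaw": 0}
  grip_force: 60

```text
t: 23.05
eef_pos: [0.3801, 0.3046, 0.0055]
orientation: [[0.002, -0.94, -0.342], [0.001, -0.342, 0.94], [-1.0, -0.002, 0.0]]
contact_force: [-0.3, -1.3, 6.7]
opening: 0.0112
```

Request:
step_arm:
  targets:
    - {"claw": -1, "slide": [0.008, 0, 0], "yaw": 0}
    - {"claw": -1, "slide": [-0.2, 0, 0], "yaw": 0}
    - {"claw": -1, "slide": [-0.4, 0, 0], "yaw": 0}
    - {"claw": -1, "slide": [-0.62, 0, 0], "yaw": 0}
    - {"claw": -1, "slide": [-0.62, 0, 0], "yaw": 0}

```text
t: 23.68
eef_pos: [0.3821, 0.3057, 0.1639]
orientation: [[0.008, -0.94, -0.342], [0.004, -0.342, 0.94], [-1.0, -0.009, 0.002]]
contact_force: [0.6, 0.3, -1.6]
opening: 0.0115
```

```bash
python3 -c "
from h import *
go(.505,-.372,.16,103)"
```

```text
t 23.68 pos [0.3821 0.3057 0.1639] ang 110.0 q1,q6 [30. 10.] op 0.0115 F [ 0.6  0.3 -1.6] SLIDE [ 0.007  0.465 -2.716] YAW 0.058 alt yaw -1.442
```

Request:
step_arm:
  targets:
    - {"claw": -1, "slide": [0, -0.02, -0.93], "yaw": 0}
    - {"claw": -1, "slide": [0, -0.02, -0.93], "yaw": 0}
    - {"claw": -1, "slide": [0, -0.02, -0.93], "yaw": 0}
    - {"claw": -1, "slide": [0, -0.02, -0.93], "yaw": 0}

```text
t: 24.18
eef_pos: [0.4632, 0.085, 0.1584]
orientation: [[-0.001, -0.94, -0.34], [-0.0, -0.34, 0.94], [-1.0, 0.001, 0.0]]
contact_force: [1.1, 0.3, -1.9]
opening: 0.0112
```

Request:
step_arm:
  targets:
    - {"claw": -1, "slide": [0, -0.02, -0.93], "yaw": 0}
    - {"claw": -1, "slide": [0, -0.02, -0.93], "yaw": 0}
    - {"claw": -1, "slide": [0, -0.02, -0.93], "yaw": 0}
    - {"claw": -1, "slide": [0, -0.02, -0.93], "yaw": 0}

```text
t: 24.68
eef_pos: [0.5475, -0.132, 0.1579]
orientation: [[-0.001, -0.94, -0.34], [0.0, -0.34, 0.94], [-1.0, 0.001, 0.001]]
contact_force: [0.0, 0.4, -0.6]
opening: 0.0111
```

Request:
step_arm:
  targets:
    - {"claw": -1, "slide": [0, -0.02, -0.93], "yaw": 0.058}
    - {"claw": -1, "slide": [0, -0.02, -0.93], "yaw": 0.058}
    - {"claw": -1, "slide": [0, -0.02, -0.93], "yaw": 0.058}
    - {"claw": -1, "slide": [0, -0.02, -0.93], "yaw": 0.058}
    - {"claw": -1, "slide": [0, -0.02, -0.93], "yaw": 0.058}
    - {"claw": -1, "slide": [0, -0.02, -0.93], "yaw": 0.058}

```text
t: 25.42
eef_pos: [0.6308, -0.3453, 0.1575]
orientation: [[-0.003, -0.974, -0.225], [0.002, -0.225, 0.974], [-1.0, 0.002, 0.003]]
contact_force: [-0.6, -0.5, -1.2]
opening: 0.0112
```

```bash
python3 -c "
from h import *
im=ctrl.snapshot('wrist')
cv2.imwrite('pics/w11.png',im[:,:,::-1])
find('wrist',['cradle','spanner_center'])
go(.566,-.358,.16,103)"
```

```text
cradle 0.71 bbox [288.  52. 358. 224.] ctr [ 0.5652 -0.3586] size 0.138 0.056 ang 13.6 px 9080
spanner_center 0.85 bbox [285. 166. 354. 397.] ctr [ 0.6926 -0.3302] size 0.219 0.053 ang 15.0 px 8881
t 25.57 pos [ 0.6316 -0.3447  0.1593] ang 103.1 q1,q6 [-34. -48.] op 0.0113 F [-0.1  0.8 -1. ] SLIDE [-0.003  0.268  0.008] YAW 0.001 alt yaw -1.499
```

View pics/w11.png

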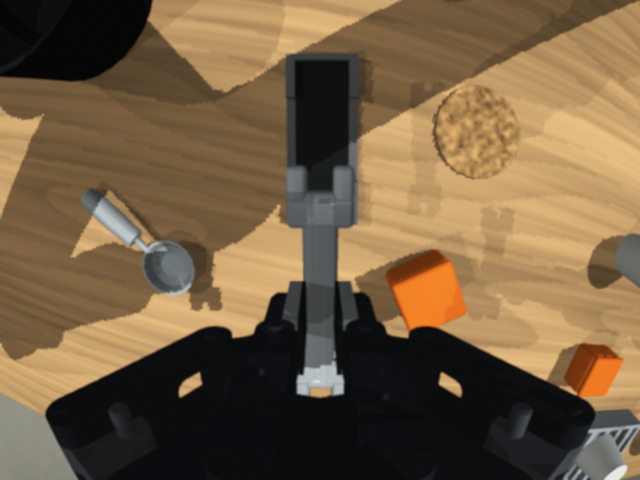

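```bash
python3 -c "
from h import *
a=ray('wrist',(320,166),.164);b=ray('wrist',(320,394),.164);print(a,b,(a+b)/2,np.linalg.norm(a-b))
a=ray('wrist',(320,195),.164);b=ray('wrist',(320,375),.164);print(a,b,(a+b)/2)
go(.566,-.358,.009,103.5)"
```

```text
[ 0.57652159 -0.35736123  0.164     ] [ 0.67624856 -0.33403301  0.164     ] [ 0.62638507 -0.34569712  0.164     ] 0.10241911089741458
[ 0.58710402 -0.3548865   0.164     ] [ 0.66529831 -0.33659511  0.164     ] [ 0.62620116 -0.34574081  0.164     ]
t 25.57 pos [ 0.6316 -0.3447  0.1593] ang 103.1 q1,q6 [-34. -48.] op 0.0113 F [-0.1  0.8 -1. ] SLIDE [0.601 0.267 0.007] YAW -0.003 alt yaw 1.497
```

The spanner is held level and straight, in line with the cradle at (322,130). It sits a few millimetres towards the base in the grip, so I shorten the slide slightly.

Request:
step_arm:
  targets:
    - {"claw": -1, "slide": [0, 0.15, 0.006], "yaw": 0}
    - {"claw": -1, "slide": [0, 0.257, 0.006], "yaw": 0}
    - {"claw": -1, "slide": [0, 0.257, 0.006], "yaw": 0}
    - {"claw": -1, "slide": [0.2, 0.257, 0.006], "yaw": 0}
    - {"claw": -1, "slide": [0.4, 0.257, 0.006], "yaw": 0}
    - {"claw": -1, "slide": [0.53, 0.257, 0.006], "yaw": 0}
    - {"claw": -1, "slide": [0.57, 0.257, 0.006], "yaw": 0}
    - {"claw": -1, "slide": [0.585, 0.257, 0.006], "yaw": 0}

```text
t: 26.58
eef_pos: [0.5699, -0.359, 0.0137]
orientation: [[0.001, -0.974, -0.227], [-0.0, -0.227, 0.974], [-1.0, -0.001, -0.001]]
contact_force: [0.9, 0.1, -0.3]
opening: 0.0116
```

```bash
python3 -c "
from h import *
go(.566,-.358,.0095,103.5)"
```

```text
t 26.57 pos [ 0.5699 -0.359   0.0137] ang 103.1 q1,q6 [-38. -52.] op 0.0116 F [ 0.9  0.1 -0.3] SLIDE [0.017 0.014 0.008] YAW -0.003 alt yaw 1.497
```

Request:
step_arm:
  targets:
    - {"claw": -1, "slide": [0.01, 0.004, 0.004], "yaw": 0}
    - {"claw": -1, "slide": [0.02, 0.004, 0.004], "yaw": 0}
    - {"claw": -1, "slide": [0.02, 0.004, 0.004], "yaw": 0}

```text
t: 26.95
eef_pos: [0.5687, -0.3591, 0.0096]
orientation: [[0.002, -0.974, -0.226], [-0.001, -0.226, 0.974], [-1.0, -0.002, -0.002]]
contact_force: [-0.1, 0.6, 2.1]
opening: 0.0113
```

Request:
step_arm:
  targets:
    - {"claw": -0.2, "slide": [0, 0, 0], "yaw": 0}
    - {"claw": -0.2, "slide": [0, 0, 0], "yaw": 0}
    - {"claw": -0.2, "slide": [0, 0, 0], "yaw": 0}
    - {"claw": -0.2, "slide": [-0.2, 0, 0], "yaw": 0}
    - {"claw": -0.2, "slide": [-0.45, 0, 0], "yaw": 0}
    - {"claw": 1, "slide": [-0.6, -0.15, 0], "yaw": 0}
    - {"claw": 1, "slide": [-0.6, -0.25, 0], "yaw": 0}
    - {"claw": 1, "slide": [-0.6, -0.25, 0], "yaw": 0}

```text
t: 27.95
eef_pos: [0.63, -0.3439, 0.1585]
orientation: [[0.001, -0.974, -0.227], [-0.001, -0.227, 0.974], [-1.0, -0.001, -0.001]]
contact_force: [-0.0, -0.9, -0.5]
opening: 0.0849
```

```bash
python3 -c "
from h import *
for i in range(3):im=ctrl.snapshot('wrist')
cv2.imwrite('pics/w12.png',im[:,:,::-1])
find('wrist',['cradle','spanner_center'])
s=ctrl.snapshot('top')
find('top',smin=.5)
cv2.imwrite('pics/t12.png',cv2.resize(s[150:350,130:510,::-1],None,fx=2.1,fy=2.1))
go(.5,-.3,.2)"
```

```text
cradle 0.93 bbox [286.  56. 354. 230.] ctr [ 0.5641 -0.3592] size 0.136 0.056 ang 13.5 px 8984
spanner_center 0.96 bbox [298.  73. 337. 216.] ctr [ 0.5662 -0.3594] size 0.111 0.027 ang 13.7 px 3249
tamper_large_center 0.66 bbox [256. 269. 284. 297.] ctr [0.4685 0.108 ] size 0.056 0.055 ang -136.2 px 543
tamper_large_center 0.57 bbox [244. 262. 289. 306.] ctr [0.4665 0.1113] size 0.101 0.097 ang -136.3 px 1159
tamper_small_center 0.85 bbox [450. 306. 470. 328.] ctr [ 0.3823 -0.3023] size 0.045 0.036 ang -91.4 px 298
tin_center 0.96 bbox [302. 153. 330. 184.] ctr [0.7213 0.0012] size 0.064 0.052 ang 178.4 px 620
tin_center 0.93 bbox [145. 220. 177. 250.] ctr [0.582  0.3495] size 0.062 0.055 ang -84.4 px 659
tin_center 0.69 bbox [410. 176. 444. 205.] ctr [ 0.6638 -0.2437] size 0.06 0.05 ang -49.9 px 577
spanner_center 0.75 bbox [470. 208. 487. 256.] ctr [ 0.5672 -0.361 ] size 0.116 0.033 ang -166.9 px 504
seat_large 0.64 bbox [246. 261. 291. 307.] ctr [0.4646 0.1148] size 0.104 0.102 ang 178.7 px 1145
seat_small 0.84 bbox [437. 300. 477. 337.] ctr [ 0.3779 -0.3055] size 0.087 0.084 ang -91.4 px 927
seat_square 0.95 bbox [142. 216. 188. 257.] ctr [0.5813 0.3531] size 0.09 0.088 ang -84.0 px 734
cradle 0.76 bbox [456. 204. 497. 268.] ctr [ 0.5655 -0.3568] size 0.139 0.063 ang -166.8 px 1241
cup_center 0.56 bbox [306. 214. 332. 244.] ctr [ 0.5872 -0.001 ] size 0.056 0.056 ang -136.8 px 549
jug_center 0.56 bbox [186. 240. 229. 271.] ctr [0.53   0.2348] size 0.095 0.058 ang -91.5 px 830
t 28.75 pos [ 0.6287 -0.3445  0.1583] ang 103.0 q1,q6 [-35. -48.] op 0.0856 F [ 0.4 -0.1  0.2] SLIDE [-0.167  0.461  0.289] YAW 0 alt yaw 0.0
```

View pics/w12.png

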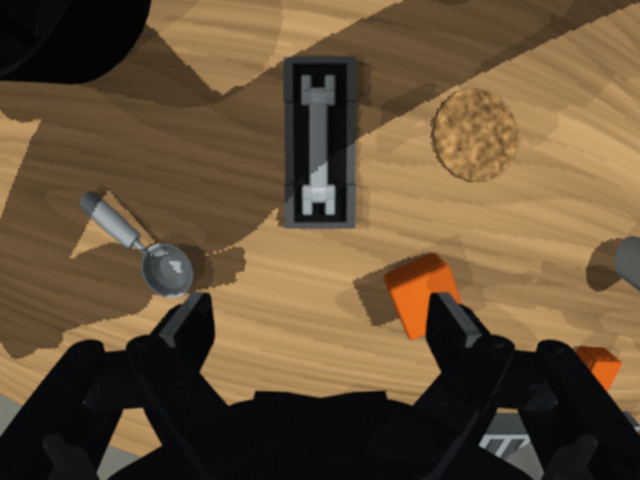

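View pics/t12.png

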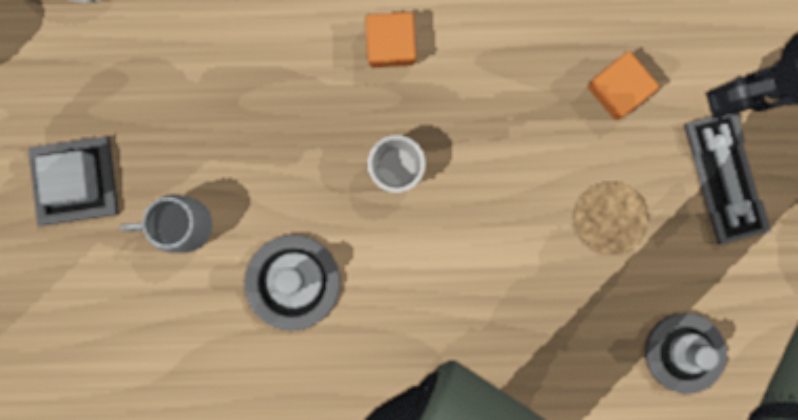

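The wrist view shows the spanner lying flat inside the cradle at (318,145). The top crop shows all four tools in their recesses, the cup and jug unmoved, and the gripper clear.

```bash
python3 -c "
from station import ctrl
print(ctrl.finish_job())"
```

```text
the job is handed in; nothing more can be done
None
```

All four tools are back in their holders and the job was handed in after about 29 s of robot time. It reported no verdict. I gripped both tampers by the handle, held the grey tin high enough to keep the fingertips above the seat rim, and took the spanner by its shaft.

Last checks:
- **Centring:** each tool measured about 2 to 5 mm from its holder's centre in the close wrist or top views, against a limit of 13 mm. The small tamper was about 5 mm off in the final top view, partly because its height in that picture is assumed.
- **Spanner:** it lay within about 1° of the cradle's axis.
- **Upright and seated:** all four tools looked upright or flat and fully down in the final pictures. I did not measure their heights directly. The gripper heights when I let go fitted the recess floors to about 2 mm.
- **Bystanders:** in the top view the cup was where it started and the jug within about 5 mm, which is the scatter of the network's outlines. I left the orange tins alone.
- **Gripper:** it was open and touching nothing at hand-in.

One wrist reading after placing the large tamper was about 5 mm off because the arm was still settling. I took later pictures only after the arm had stopped.

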